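# Load a spindle into the touch-latched gauge case

## Task

Put the square-bodied steel spindle into the gauge case for measuring: press down on the front of the shut lid until its push-push latch lets go, swing the lid up open by its tab, and lay the spindle gently (not dropped) in the two V-rests inside, a round end in each. Then swing the lid down over it and press it again so that it latches and stays shut when you let go. Leave the other things on the bench where they are.

Things in the scene. Friction and masses are not known exactly. Their poses are not given: they have to be found in the camera images.
- lid (a joint): Lid angle, rad: 0 = latched shut, grows as it opens, end stop 1.75 (just past upright). Push-push: from 0, press below -0.025 and let go: it springs up by itself to about 0.16 (front 27 mm up). From there press it down past -0.033 and let go: it is caught at 0. Hard stop at -0.048. Pulling does not free it. Above 0.16 the stiff hinge stays at any angle (about 2 N at the tab moves it).
- lid_hinge (a point): A point on the hinge line of the lid, in the middle of the case's far upper edge (fixed to the case, 62 mm above the bench). The hinge line runs along this frame's y; x points from the tab side to the hinge side of the case, z up.
- lid_tab (a point): Grip point in the middle of the black pull tab that sticks straight out from the front edge of the lid, 212 mm from the hinge in the lid's -x and 4 mm above the hinge line when shut. The tab is 14 mm wide (along y), 12 mm thick, 40 mm long (about 20 mm either side). It moves and turns with the lid; pinched across y it can pivot between the fingers.
- press_spot (a point): Where to press: point on the flat top of the aluminium lid (190 x 182 x 8 mm), 165 mm from the hinge in the lid's -x, 8 mm above the hinge line when shut, 25 mm from the front edge. A black strike hangs 30 mm below it. Here the latch trips about 4 mm below shut and relatches after about 6 mm; the hard stop is at 8 mm. It takes about 6 N, and pressing to the stop is fine.
- gauge_case: Grey open-topped steel case with the aluminium lid, 180 x 180 mm, walls 62 mm high and 6 mm thick, floor 6 mm, fixed to the bench. Origin under the centre; x points to the hinge side, z up. Inside, at the front, a black latch block takes up the first 30 mm, up to 54 mm high; with the lid open a thin black spring plunger stands beside it in the front corner (70 mm to +y, to 88 mm high).
- rest_center (a point): Where the spindle's centre must lie: on the axis of the two V-rests in the case (along this frame's x), half-way between them, 40 mm above the bench, 34 mm above the case's floor. Rests: 10 mm thick, centred 33 mm either side along x (56 mm free between); each V is 90 degrees, open upward, 20 mm wide at its top, rims 1 mm above the axis.
- spindle_center (a point): Centre of the loose steel spindle: a square bar 46 long x 22 x 22 mm with a round journal 12 mm in diameter, 20 mm long, on each end (86 mm in all, along this frame's x; ends alike), 0.15 to 0.3 kg. It starts flat on the mat, centre 11 mm above the mat. In the rests the journals sit in the Vs, the square body between them with 5 mm play at each end.
- spindle: The same spindle, origin at the centre of its underside.
- work_mat: Black rubber mat 200 x 170 x 3 mm, fixed, on which the spindle, the bushing and the flange lie. Origin under its centre.
- bushing: Bystander: short steel tube on the mat, 26 mm in diameter, 20 mm high, origin at the centre of its underside.
- flange: Bystander: flanged steel stub on the mat, 30 mm in diameter, 22 mm high, origin at the centre of its underside.
- mug: Bystander: white mug, 80 mm wide, 90 mm high, origin at the centre of its underside.
- stapler: Bystander: stapler 130 x 34 x 42 mm, origin at the centre of its underside.
- tape_roll: Bystander: tape roll lying flat, 90 mm in diameter, 24 mm high, origin at the centre of its underside.
- calculator: Bystander: desk calculator 150 x 85 x 15 mm, origin at the centre of its underside.
- screwdriver: Bystander: screwdriver lying, 180 mm long.

How it is judged:
By the outcome, as a careful person would: the job done as asked, in the order asked, and still so for the second after the job is handed in, with the robot touching nothing.
It also fails if it takes over 72 s, if anything falls off the work surface, if the arm or the gripper's body presses on something with over 40 N, if the wrist force passes 120 N, or if a joint passes its speed limit or range.

## Robot

A 6-joint arm with a two-finger parallel gripper is mounted at the origin on the work surface. World frame = base frame: x ahead of the robot, y to its left, z up, the work surface at z = 0. Lengths are in mm, angles in rad, forces in N, time in s.
With the tool pointing down it reaches from about 350 to 875 mm from the base axis. Payload 4.2 kg.
Tool frame: the origin (TCP) lies midway between the tips of the shut fingers; the grasp point (between the pads) lies 19 mm behind it; z points along the fingers, y is the line along which they close (so a half turn about z gives the same grasp; the last joint's range is limited). The gripper opens to 85 mm and grips with 20 to 120 N. Pads are 22 mm wide; open, the fingers measure 114 mm over their backs; the gripper's body (76 mm by 85 mm) begins 54 mm behind the grasp point. The pads swing forward as they close: fully open they stand 13 mm farther back than shut.
Start: joints at [1.59, 0.385, 0.008, 0, -1.194, -0.259], TCP at [148.411, 607.102, 231.312] pointing down, gripper open.
Joint ranges: [-3.14, 3.14], [-1.21, 2.06], [-1.07, 1.41], [-3.16, 2.05], [-2.99, -0.16], [-3.1, 3.1]. Speed limits (rad/s): [2.79, 2.79, 3.14, 3.14, 3.14, 3.14].

## Interface

Orientations are given as a unit quaternion [x, y, z, w].
In Python, from bench import arm, eyes, nets gives the robot as it stands.
- The arm moves only by the tool apply_moves, never from a script. Its arguments are lists of equal length, an entry for each row: "delta_rot": the turn, a rotation vector about the tool's x, y, z as a fraction of full scale, a list of three; "xyz": the shift along the tool's x, y, z as a fraction of full scale, a list of three; "hand": the gripper command: -1 is fully open, 1 is shut, values between are in proportion. In form: {"delta_rot": [[ax, ay, az], ...], "xyz": [[dx, dy, dz], ...], "hand": [hand, ...]}. A call has 1 to 20 rows; each row shifts and turns the commanded pose from where the row before left it, along the tool's axes as they then stand; what a row does not reach is not made up. Full scale, the value 1, is 0.025 m for a shift and 6 degrees for a turn. A row lasts 1/12 s, in which the tool goes at most 41.7 mm and 7.16 degrees, less where a joint would pass 70% of its speed; a pose out of reach is approached as far as the arm can. A call with a number of a shift or a turn outside -1 to 1 is refused whole. A call with a gripper value outside its range is refused whole. The fingers move at their own pace and stop on an object; the grip force is fixed at half the most. Time passes only in rows, so rows that do not move let the fingers close. It gives the time, the measured TCP pose, the force, the opening and the grip force at its end, in the units of the state.
- arm.read_state(): the state, without advancing time (a new reading comes with each control period).
- eyes.get_image(name): name is "side" or "top"; returns a dict with "frame" (420x560x3 uint8, red, green, blue), "range_z" (420x560 float32, mm along the optical axis (not along the pixel's ray), 0 where there is no reading), "camera_matrix" (3x3 intrinsics, pixels), "R" (3x3) and "t" (3): a world point X has camera coordinates R X + t. Camera axes: x right, y down, z forward; pixel columns grow to the right and rows downward; lengths in mm; the calibration is good to about 2 mm. A picture is of the moment at which its call begins.
- arm.job_done(): hands the job in; it is judged then, once.
Trained networks look in a picture, given as the dict that the camera call returned (one of the last four; its "shot" number tells which), for a name from the list of things; names that differ only in an ending like _2 or _b are one class to them, and where a whole thing is asked for, a point or a joint stands for the part that bears it (a point fixed in the world has none). Each returns a list of dicts, best first, with "score" (0 to 1); they miss things now and then, are a little off and sometimes report something else, mostly with a low value. They report only what shows in the picture. A call takes as long as a camera call.
- nets.look_for(name, picture): "bbox" ([left, top, right, bottom] in pixels, round what is visible of it).
- nets.masks_of(name, picture): "region" (420x560 bool, what is visible of it) and "bbox" ([left, top, right, bottom] in pixels, round what is visible of it).
The state is a dict: "clock": time; "joints": joint angles; "joint_vel": joint speeds; "joint_efforts": joint torques, N m; "position": TCP position; "ee_rot": TCP orientation; "contact_force": force on the tool from outside, world axes, zero at the start; "wrist_torque": the same for the moment, N m; "gripper_width": finger opening in mm; "grasp_force": force on a finger pad.
Only numpy, scipy, OpenCV 4.12 (cv2) and the standard library are available. Lean on these libraries where they do the work, as an engineer would, in place of code of your own. Each camera call takes 0.05 s, during which the arm holds its last target. There are 200 camera calls.

## Working session

There is one attempt and no reset: what is moved stays moved. The work goes in short steps, Python scripts to look and compute and a tool call to move; the robot and the scene stay as the last step left them, time stands still between calls to the robot, and variables do not carry over. Pictures are saved under pics/ and viewed, at most 10 in all, crops included, and the job is handed in when it is done.

Besides the shell and the picture viewer there is one more tool, called by a JSON object that holds its "fn" and its "kwargs", one argument or row to a line. apply_moves: Moves the arm, as the interface text tells. Its arguments: {"type":"object","properties":{"delta_rot":{"type":"array"},"xyz":{"type":"array"},"hand":{"type":"array"}},"required":["delta_rot","xyz","hand"]}

```bash
mkdir -p pics; ls; cat > h.py <<'E'
import numpy as np,cv2
from bench import arm,eyes,nets
def pts(im,m):
    v,u=np.nonzero(m&(im["range_z"]>0));z=im["range_z"][v,u]
    K=im["camera_matrix"];c=np.c_[(u-K[0,2])/K[0,0]*z,(v-K[1,2])/K[1,1]*z,z]
    return (c-im["t"])@im["R"]
def proj(im,X):
    c=im["R"]@np.array(X,float)+im["t"];p=im["camera_matrix"]@c;return p[:2]/p[2]
def save(im,n):cv2.imwrite("pics/"+n,im["frame"][:,:,::-1])
E
python3 - <<'E'
from h import *
s=arm.read_state();print({k:np.round(v,3) for k,v in s.items()})
ims={c:eyes.get_image(c) for c in("top","side")}
for c,im in ims.items():
    save(im,c+"0.png");print(c,np.round(im["R"],3).tolist(),im["t"],im["camera_matrix"].tolist())
    for n in["spindle","gauge_case","lid","lid_tab","work_mat","bushing","flange","mug","stapler","tape_roll","calculator","screwdriver"]:
        r=nets.masks_of(n,im)
        if r:
            P=pts(im,r[0]["region"]);print(n,round(r[0]["score"],2),np.round(r[0]["bbox"]),len(P),np.round(np.median(P,0)),np.round(np.percentile(P,[2,98],axis=0)).tolist() if len(P) else "")
E
```

```text
pics
{'clock': np.float64(0.0), 'joints': array([ 1.590e+00,  3.860e-01,  7.000e-03, -1.000e-03, -1.194e+00,
       -2.590e-01]), 'joint_vel': array([-0.001, -0.   ,  0.   ,  0.   ,  0.   , -0.   ]), 'joint_efforts': array([ 0.0000e+00, -3.9228e+01,  1.8840e+01,  4.1860e+00, -5.0000e-03,
        0.0000e+00]), 'position': array([148.265, 606.553, 230.223]), 'ee_rot': array([ 0.993, -0.12 , -0.   ,  0.001]), 'contact_force': array([-0.087, -0.276, -0.238]), 'wrist_torque': array([-0.005, -0.034,  0.052]), 'grasp_force': np.float64(0.0), 'gripper_width': np.float64(85.159)}
top [[-0.045, -0.999, 0.001], [-0.979, 0.044, -0.201], [0.201, -0.01, -0.98]] [  18.00677059  555.53667765 1088.42625989] [[412.3383174136431, 0.0, 283.6809750597421], [0.0, 412.3383174136431, 209.08079844250156], [0.0, 0.0, 1.0]]
spindle 0.69 [205. 199. 220. 228.] 183 [557. 202.  22.] [[521.0, 190.0, 12.0], [597.0, 215.0, 29.0]]
gauge_case 0.82 [306. 155. 379. 244.] 4707 [ 583. -171.   69.] [[488.0, -260.0, 19.0], [682.0, -80.0, 74.0]]
lid 0.81 [306. 158. 383. 242.] 4470 [ 583. -174.   69.] [[489.0, -261.0, 64.0], [
[... 1602 characters left out ...]
 [227. 268. 231. 281.] 57 [660. 269.  17.] [[650.0, 250.0, 8.0], [667.0, 274.0, 24.0]]
flange 0.52 [230. 242. 235. 252.] 48 [670. 147.  11.] [[660.0, 133.0, 6.0], [682.0, 153.0, 25.0]]
mug 0.66 [195. 189. 222. 224.] 839 [777.  24.  58.] [[743.0, -42.0, 2.0], [817.0, 39.0, 90.0]]
stapler 0.57 [350. 293. 397. 314.] 982 [269. 351.  30.] [[206.0, 328.0, 1.0], [328.0, 360.0, 44.0]]
tape_roll 0.83 [336. 164. 364. 183.] 344 [ 317. -363.   12.] [[274.0, -407.0, -4.0], [361.0, -315.0, 25.0]]
calculator 0.93 [280. 160. 329. 173.] 495 [ 476. -391.   12.] [[409.0, -470.0, -2.0], [555.0, -348.0, 18.0]]
screwdriver 0.66 [283. 321. 308. 334.] 234 [460. 433.  21.] [[434.0, 419.0, 1.0], [485.0, 441.0, 27.0]]
```

```bash
python3 - <<'E'
from h import *
a=cv2.imread("pics/top0.png");b=cv2.imread("pics/side0.png")
c=np.vstack([cv2.resize(a[140:260,120:440],(800,300),interpolation=cv2.INTER_CUBIC),cv2.resize(b[160:280,190:510],(800,300),interpolation=cv2.INTER_CUBIC)])
cv2.imwrite("pics/c0.png",c)
im=eyes.get_image("top");P=pts(im,np.ones((420,560),bool))
def rect(Q):
    r=cv2.minAreaRect(Q[:,:2].astype(np.float32));return r
m=(P[:,2]>62)&(P[:,2]<78)&(abs(P[:,0]-583)<140)&(abs(P[:,1]+171)<125)
Q=P[m];print("lid+tab",rect(Q),Q[:,:2].min(0),Q[:,:2].max(0))
L=Q[Q[:,2]>65]
A=np.c_[L[:,:2]-L[:,:2].mean(0),np.ones(len(L))];print(np.linalg.lstsq(A,L[:,2],rcond=None)[0],L.mean(0))
T=P[(P[:,2]>45)&(P[:,2]<90)&(P[:,0]>440)&(P[:,0]<488)&(abs(P[:,1]+171)<60)];print("tab-x",len(T),T.mean(0) if len(T) else 0)
for c in("top","side"):
    im=eyes.get_image(c);r=nets.masks_of("spindle",im)[0]["region"]
    Q=pts(im,r);Q=Q[Q[:,2]>7];print(c,rect(Q),np.percentile(Q[:,2],[10,50,90]))
E
```

```text
lid+tab ((571.2893676757812, -173.4898223876953), (237.7719268798828, 182.77867126464844), 4.984973907470703) [ 452.4868527  -269.97000166] [695.24045468 -74.2981982 ]
[-1.48133863e-03 -4.54192746e-04  6.92876940e+01] [ 584.81597824 -171.48331189   69.28769401]
tab-x 79 [ 471.28419466 -178.40582981   70.46785871]
top ((559.1539916992188, 203.45849609375), (84.73922729492188, 22.070192337036133), 12.04351806640625) [15.86462126 22.74226957 25.95170099]
side ((565.9010620117188, 207.03199768066406), (76.37538146972656, 29.586652755737305), 14.165311813354492) [11.88287598 20.05911603 25.55283739]
```

View pics/c0.png

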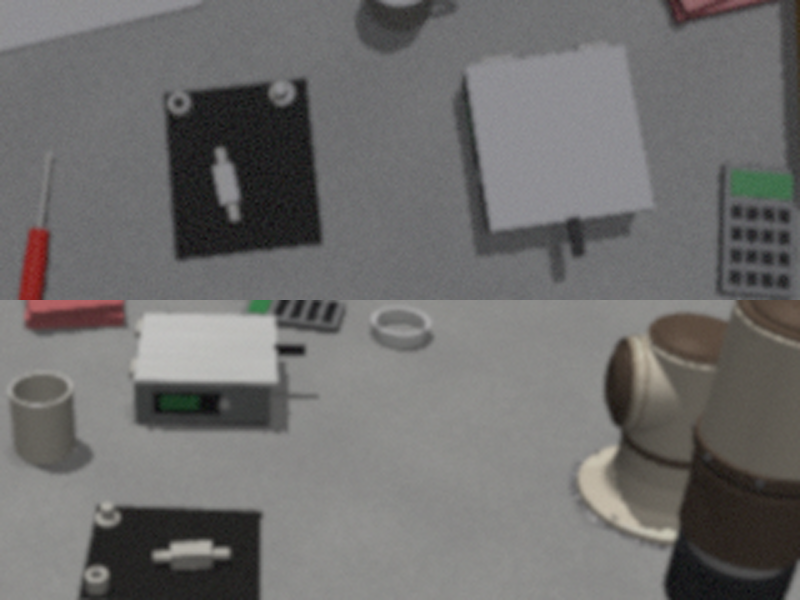

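The lid is at crop (465–650, 50–230) with its tab at (576,237) pointing at the robot. The spindle is at (227,183), well clear of the bushing and flange. Next I fit exact poses.

```bash
cat >> h.py <<'E'
from scipy.optimize import least_squares
def ray(im,uv,z):
    K=im["camera_matrix"];uv=np.asarray(uv,float);d=np.c_[(uv[:,0]-K[0,2])/K[0,0],(uv[:,1]-K[1,2])/K[1,1],np.ones(len(uv))]@im["R"]
    o=-im["R"].T@im["t"];return (o+d*((z-o[2])/d[:,2])[:,None])[:,:2]
def fitrect(E,hx,hy,p0):
    def res(p):
        c,s=np.cos(p[2]),np.sin(p[2]);d=E-p[:2];x=abs(d@[c,s])-hx;y=abs(d@[-s,c])-hy
        return np.where((x>0)&(y>0),np.hypot(x,y),np.maximum(x,y))
    r=least_squares(res,p0,loss="soft_l1",f_scale=2.);return r.x,np.sqrt(np.mean(np.minimum(r.fun**2,25)))
E
python3 - <<'E'
from h import *
for c in("top","side"):
    im=eyes.get_image(c);m=nets.masks_of("lid",im)[0]["region"].astype(np.uint8)
    ct=max(cv2.findContours(m,cv2.RETR_EXTERNAL,cv2.CHAIN_APPROX_NONE)[0],key=len)[:,0]
    x,e=fitrect(ray(im,ct,70),95,91,[585,-172,.08]);print(c,"lid ctr",x,e)
    d=np.array([np.cos(x[2]),np.sin(x[2])]);h=x[:2]+95*d
    print(" hinge",h,"press",h-165*d,"tab",h-212*d)
    g=im["frame"].mean(2);P=np.full((420,560,3),np.nan);v,u=np.nonzero(im["range_z"]>0)
    tp=proj(im,[*(h-212*d),66]);print(" tab pix",tp)
    u0,v0=np.round(tp).astype(int);print(g[v0-10:v0+11,u0-10:u0+11].astype(int))
    m=nets.masks_of("spindle",im)[0]["region"].astype(np.uint8)
    ys,xs=np.nonzero(m);print(" spindle mask centroid@z14",ray(im,[[xs.mean(),ys.mean()]],[14,25][c=="top"]), cv2.minAreaRect(ray(im,np.c_[xs,ys],18).astype(np.float32)))
E
```

```text
top lid ctr [ 5.85462491e+02 -1.70922595e+02  9.57700727e-02] 2.503613452083184
 hinge [ 680.02715846 -161.83834004] press [ 515.78326259 -177.61625727] tab [ 468.99863771 -182.11057309]
 tab pix [349.56762353 236.8149988 ]
[[139 138 140 135 138 133 115  92  81  81  74  87 105 110 103  93  88  88
   89  87  88]
 [125 123 117 115 115 114  85  63  59  49  51  64  80  80  80  79  76  74
   70  72  76]
 [ 99  95  87  85  83  82  66  52  49  46  49  54  59  69  75  74  75  75
   78  76  74]
 [ 74  71  72  70  71  69  58  44  51  48  43  46  61  71  71  72  70  75
   73  74  73]
 [ 72  70  68  69  66  67  61  46  43  47  47  49  58  68  72  77  71  75
   73  72  75]
 [ 66  65  69  64  71  72  63  52  46  50  43  54  57  64  74  76  74  76
   76  68  73]
 [ 71  69  65  72  69  68  66  58  41  55  45  45  52  69  69  75  72  68
   73  78  69]
 [ 71  66  66  69  69  66  64  54  42  46  48  42  52  63  72  75  71  78
   73  77  76]
 [ 71  69  69  67  69  68  71  60  45  49  43  45  53  65  73  83  82  83
   80  85  86]
 [ 78  71  68  72  71  72  75  67  49  47  45  50  52  65  82  88  97  91
 
[... 2705 characters left out ...]
138 141]
 [186 185 178 150 110  91  95 116 133 138 138 137 137 137 138 137 139 140
  139 139 138]
 [185 186 180 152 112  89  95 118 135 137 139 137 137 136 137 136 139 138
  137 140 142]
 [185 186 180 153 113  91  95 115 132 137 138 137 137 137 136 138 138 139
  140 140 139]
 [184 186 180 156 119  91  90 107 127 134 137 136 136 136 134 139 136 139
  140 140 140]
 [184 183 179 159 124  96  87  98 117 133 136 138 136 137 137 137 137 140
  141 141 141]
 [181 180 177 161 126  95  87  93 115 131 133 137 136 137 137 137 137 140
  138 139 142]]
 spindle mask centroid@z14 [[563.14018276 206.13774794]] ((563.7865600585938, 209.9881134033203), (79.27085876464844, 43.45978546142578), 7.083711624145508)
```

{"fn": "apply_moves", "kwargs": {
  "delta_rot": [
    [0,0,-0.803],
    [0,0,-0.803],
    [0,0,-0.803],
    [0,0,-0.803],
    [0,0,0],
    [0,0,0],
    [0,0,0],
    [0,0,0],
    [0,0,0],
    [0,0,0],
    [0,0,0],
    [0,0,0],
    [0,0,0],
    [0,0,0],
    [0,0,0],
    [0,0,0],
    [0,0,0],
    [0,0,0],
    [0,0,0],
    [0,0,0]
  ],
  "xyz": [
    [0,0,0],
    [0,0,0],
    [0,0,0],
    [0,0,0],
    [0.85,0.96,0],
    [0.85,0.96,0],
    [0.85,0.96,0],
    [0.85,0.96,0],
    [0.85,0.96,0],
    [0.85,0.96,0],
    [0.85,0.96,0],
    [0.85,0.96,0],
    [0.85,0.96,0],
    [0.85,0.96,0],
    [0.85,0.96,0],
    [0.85,0.96,0],
    [0.85,0.96,0],
    [0.62,0.96,0],
    [0,0.96,0],
    [0,0.96,0]
  ],
  "hand": [1,1,1,1,1,1,1,1,1,1,1,1,1,1,1,1,1,1,1,1]
}}

```text
clock: 3.52
position: [476.6, 251.7, 231.0]
ee_rot: [0.999, 0.048, -0.0, 0.0]
contact_force: [0.1, 1.1, 0.4]
gripper_width: -0.1
grasp_force: 0.0
```

{"fn": "apply_moves", "kwargs": {
  "delta_rot": [
    [0,0,0],
    [0,0,0],
    [0,0,0],
    [0,0,0],
    [0,0,0],
    [0,0,0],
    [0,0,0],
    [0,0,0],
    [0,0,0],
    [0,0,0],
    [0,0,0],
    [0,0,0],
    [0,0,0],
    [0,0,0],
    [0,0,0],
    [0,0,0],
    [0,0,0],
    [0,0,0],
    [0,0,0],
    [0,0,0]
  ],
  "xyz": [
    [0,0.96,0],
    [0,0.96,0],
    [0,0.96,0],
    [0,0.96,0],
    [0,0.96,0],
    [0,0.96,0],
    [0,0.96,0],
    [0,0.96,0],
    [0,0.96,0],
    [0,0.96,0],
    [0,0.96,0],
    [0,0.96,0.4],
    [0,0.96,0.5],
    [0,0.96,0.6],
    [0,0.96,0.7],
    [0,0.96,0.7],
    [0,0.9,0.7],
    [0,0.8,0.7],
    [0,0,0.5],
    [0,0,0]
  ],
  "hand": [1,1,1,1,1,1,1,1,1,1,1,1,1,1,1,1,1,1,1,1]
}}

```text
clock: 5.18
position: [514.9, -172.3, 108.4]
ee_rot: [0.999, 0.047, -0.003, -0.001]
contact_force: [-0.0, 0.7, -0.3]
gripper_width: -0.1
grasp_force: 0.0
```

{"fn": "apply_moves", "kwargs": {
  "delta_rot": [
    [0,0,0],
    [0,0,0],
    [0,0,0],
    [0,0,0],
    [0,0,0],
    [0,0,0],
    [0,0,0],
    [0,0,0],
    [0,0,0],
    [0,0,0]
  ],
  "xyz": [
    [0.1,0.22,0.5],
    [0,0,0.5],
    [0,0,0.3],
    [0,0,0.1],
    [0,0,0.1],
    [0,0,0.1],
    [0,0,0.08],
    [0,0,0.06],
    [0,0,0.06],
    [0,0,0]
  ],
  "hand": [1,1,1,1,1,1,1,1,1,1]
}}

```text
clock: 6.02
position: [520.4, -176.6, 66.9]
ee_rot: [0.999, 0.048, 0.001, 0.0]
contact_force: [-1.6, 2.2, 4.1]
gripper_width: 0.2
grasp_force: 2.1
```

{"fn": "apply_moves", "kwargs": {
  "delta_rot": [
    [0,0,0],
    [0,0,0],
    [0,0,0],
    [0,0,0]
  ],
  "xyz": [
    [0,0,0.1],
    [0,0,0.08],
    [0,0,0],
    [0,0,0]
  ],
  "hand": [1,1,1,1]
}}

```text
clock: 6.35
position: [520.3, -176.6, 62.5]
ee_rot: [0.999, 0.048, 0.001, 0.0]
contact_force: [-1.9, 1.4, 5.4]
gripper_width: -0.0
grasp_force: 2.7
```

{"fn": "apply_moves", "kwargs": {
  "delta_rot": [
    [0,0,0],
    [0,0,0],
    [0,0,0],
    [0,0,0],
    [0,0,0],
    [0,0,0],
    [0,0,0],
    [0,0,0],
    [0,0,0]
  ],
  "xyz": [
    [0,0,-0.3],
    [0,0,-0.6],
    [0,0,-0.9],
    [0,0,-1],
    [-0.5,0,-0.7],
    [-0.8,0,0],
    [-0.6,0.05,0],
    [0,0,0],
    [0,0,0]
  ],
  "hand": [1,1,1,1,0,-0.2,-0.2,-0.2,-0.2]
}}

```text
clock: 7.1
position: [472.5, -182.8, 149.7]
ee_rot: [0.999, 0.048, 0.0, 0.0]
contact_force: [0.9, 0.4, -0.3]
gripper_width: 51.5
grasp_force: 0.0
```

```bash
python3 - <<'E'
from h import *
s=arm.read_state();print(s["position"],s["gripper_width"],s["clock"])
a=eyes.get_image("top");b=eyes.get_image("side");p=s["position"]
print(proj(a,p),proj(b,p))
c=np.vstack([cv2.resize(i["frame"][y:y+80,x:x+160,::-1],(600,300),interpolation=cv2.INTER_CUBIC) for i,x,y in((a,270,180),(b,230,130))])
cv2.imwrite("pics/c1.png",c)
m=nets.masks_of("lid",a)[0]["region"];L=pts(a,m);L=L[(L[:,0]>570)&(L[:,2]>55)];print(np.linalg.lstsq(np.c_[L[:,:2],np.ones(len(L))],L[:,2],rcond=None)[0])
E
```

```text
[ 472.45760709 -182.78662979  149.73961128] 51.45579897219891 7.1
[354.95752598 230.95375441] [307.65145574 157.9134545 ]
[-1.61113448e-01 -1.52732149e-02  1.76544105e+02]
```

View pics/c1.png

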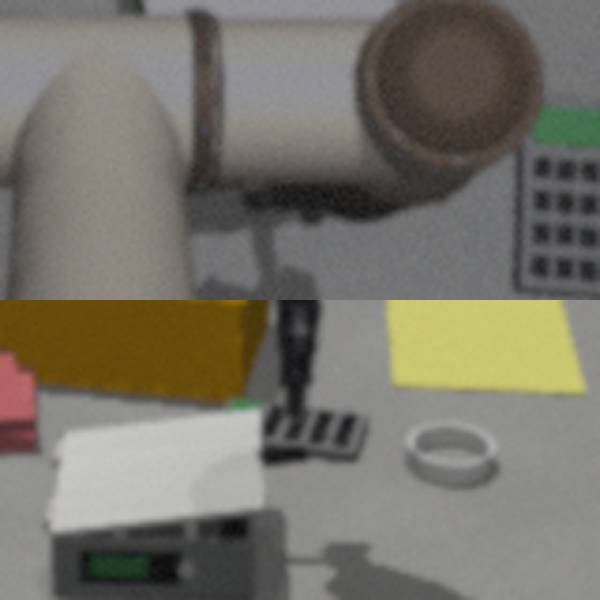

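{"fn": "apply_moves", "kwargs": {
  "delta_rot": [
    [0,0,0],
    [0,0,0],
    [0,0,0],
    [0,0,0],
    [0,0,0],
    [0,0,0],
    [0,0,0],
    [0,0,0],
    [0,0,0],
    [0,0,0],
    [0,0,0]
  ],
  "xyz": [
    [0,0,0.7],
    [0,0,0.8],
    [0,0,0.7],
    [0,0,0.44],
    [0,0,0],
    [0,0,0],
    [0,0,0],
    [0,0,0],
    [0,0,0],
    [0,0,0],
    [0,0,0]
  ],
  "hand": [-0.2,-0.2,-0.2,-0.2,-0.2,1,1,1,1,1,1]
}}

```text
clock: 8.17
position: [473.8, -183.1, 84.3]
ee_rot: [0.999, 0.048, 0.001, 0.0]
contact_force: [1.0, -4.2, 1.9]
gripper_width: 12.7
grasp_force: 60.9
```

```bash
python3 - <<'E'
from h import *
s=arm.read_state();print(s["position"],s["gripper_width"],s["contact_force"],s["wrist_torque"])
b=eyes.get_image("side")
cv2.imwrite("pics/c2.png",cv2.resize(b["frame"][130:210,230:390,::-1],(600,300),interpolation=cv2.INTER_CUBIC))
E
```

```text
[ 473.77871086 -183.05506077   84.25754588] 12.723786734744724 [ 0.96270839 -4.18524449  1.9039763 ] [-1.02067749 -0.27068417 -0.06200688]
```

View pics/c2.png

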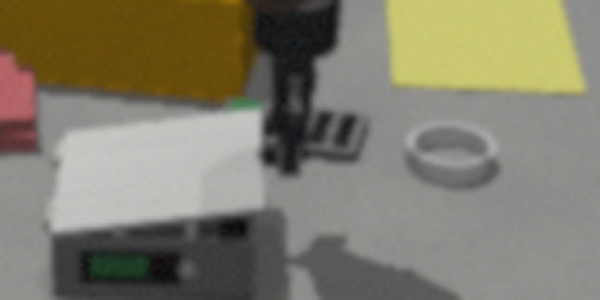

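{"fn": "apply_moves", "kwargs": {
  "delta_rot": [
    [0,0,0],
    [0,0,0],
    [0,0,0],
    [0,0,0],
    [0,0,0],
    [0,0,0],
    [0,0,0],
    [0,0,0],
    [0,0,0]
  ],
  "xyz": [
    [0,0,0],
    [0,0,0],
    [-0.1,0,-0.2],
    [0,0,0],
    [0,0,0],
    [0,0,0],
    [0,0,0],
    [0,0,0],
    [0,0,0]
  ],
  "hand": [0.4,0.4,0.4,0.4,1,1,1,1,1]
}}

```text
clock: 8.97
position: [470.2, -183.3, 88.6]
ee_rot: [0.999, 0.048, -0.0, 0.0]
contact_force: [-0.6, -4.9, 3.1]
gripper_width: 12.6
grasp_force: 61.1
```

```bash
python3 - <<'E'
import numpy as np
a=np.linspace(.179,1.639,27);x=-214*np.cos(a);z=214*np.sin(a)
print(np.round(np.c_[np.diff(x),0*a[1:],-np.diff(z)]/25,2).tolist())
E
```

```text
[[0.1, 0.0, -0.47], [0.13, 0.0, -0.46], [0.15, 0.0, -0.46], [0.18, 0.0, -0.45], [0.2, 0.0, -0.44], [0.23, 0.0, -0.42], [0.25, 0.0, -0.41], [0.27, 0.0, -0.4], [0.29, 0.0, -0.38], [0.31, 0.0, -0.36], [0.33, 0.0, -0.35], [0.35, 0.0, -0.33], [0.37, 0.0, -0.31], [0.39, 0.0, -0.28], [0.4, 0.0, -0.26], [0.42, 0.0, -0.24], [0.43, 0.0, -0.22], [0.44, 0.0, -0.19], [0.45, 0.0, -0.17], [0.46, 0.0, -0.14], [0.47, 0.0, -0.11], [0.47, 0.0, -0.09], [0.48, 0.0, -0.06], [0.48, 0.0, -0.03], [0.48, 0.0, -0.01], [0.48, 0.0, 0.02]]
```

{"fn": "apply_moves", "kwargs": {
  "delta_rot": [
    [0,0,0],
    [0,0,0],
    [0,0,0],
    [0,0,0],
    [0,0,0],
    [0,0,0],
    [0,0,0],
    [0,0,0],
    [0,0,0],
    [0,0,0],
    [0,0,0],
    [0,0,0],
    [0,0,0]
  ],
  "xyz": [
    [0.1,0,-0.47],
    [0.13,0,-0.46],
    [0.15,0,-0.46],
    [0.18,0,-0.45],
    [0.2,0,-0.44],
    [0.23,0,-0.42],
    [0.25,0,-0.41],
    [0.27,0,-0.4],
    [0.29,0,-0.38],
    [0.31,0,-0.36],
    [0.33,0,-0.35],
    [0.35,0,-0.33],
    [0.37,0,-0.31]
  ],
  "hand": [1,1,1,1,1,1,1,1,1,1,1,1,1]
}}

```text
clock: 10.05
position: [548.5, -175.8, 217.2]
ee_rot: [0.999, 0.048, -0.002, 0.0]
contact_force: [3.1, -7.4, -9.1]
gripper_width: 12.7
grasp_force: 58.5
```

{"fn": "apply_moves", "kwargs": {
  "delta_rot": [
    [0,0,0],
    [0,0,0],
    [0,0,0],
    [0,0,0],
    [0,0,0],
    [0,0,0],
    [0,0,0],
    [0,0,0],
    [0,0,0],
    [0,0,0],
    [0,0,0],
    [0,0,0],
    [0,0,0],
    [0,0,0]
  ],
  "xyz": [
    [0.39,0,-0.28],
    [0.4,0,-0.26],
    [0.42,0,-0.24],
    [0.43,0,-0.22],
    [0.44,0,-0.19],
    [0.45,0,-0.17],
    [0.46,0,-0.14],
    [0.47,0,-0.11],
    [0.47,0,-0.09],
    [0.48,0,-0.06],
    [0.48,0,-0.03],
    [0.48,0,-0.01],
    [0.48,0,0.02],
    [0,0,0]
  ],
  "hand": [1,1,1,1,1,1,1,1,1,1,1,1,1,1]
}}

```text
clock: 11.22
position: [695.9, -160.1, 261.9]
ee_rot: [0.999, 0.049, -0.0, -0.001]
contact_force: [0.3, 0.1, -1.2]
gripper_width: 0.0
grasp_force: 0.0
```

```bash
python3 - <<'E'
from h import *
b=eyes.get_image("side");a=eyes.get_image("top")
cv2.imwrite("pics/c3.png",np.vstack([cv2.resize(i["frame"][y:y+120,x:x+240,::-1],(600,300),interpolation=cv2.INTER_CUBIC) for i,x,y in((a,230,130),(b,170,90))]))
for i in(a,b):
    for r in nets.masks_of("lid",i)[:1]:
        P=pts(i,r["region"]);print(r["score"],np.percentile(P,[2,50,98],axis=0).round())
E
```

```text
0.6 [[ 643. -249.   70.]
 [ 672. -161.  211.]
 [ 687.  -81.  289.]]
0.93 [[ 648. -243.   73.]
 [ 670. -133.  219.]
 [ 688.  -67.  287.]]
```

View pics/c3.png

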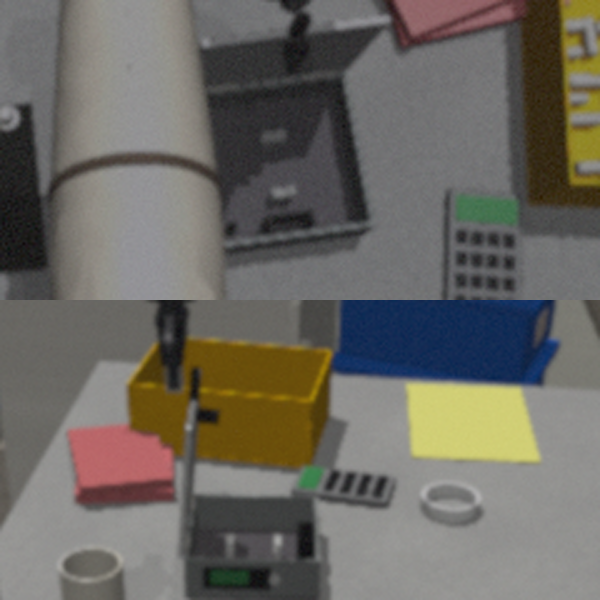

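The lid stands open at about 1.5 rad: in the lower view its edge runs from crop (185,555) to (193,400). The tab slipped out of the pads near the end. The rests are at crop (273,137) and (284,192). I'll raise the fingers clear and measure with the arm midway.

{"fn": "apply_moves", "kwargs": {
  "delta_rot": [
    [0,0,0],
    [0,0,0],
    [0,0,0],
    [0,0,0],
    [0,0,0],
    [0,0,0],
    [0,0,0],
    [0,0,0],
    [0,0,0],
    [0,0,0],
    [0,0,0],
    [0,0,0],
    [0,0,0],
    [0,0,0]
  ],
  "xyz": [
    [0,0,-0.6],
    [0,0,-0.9],
    [0,0,-0.9],
    [0,-0.6,-0.5],
    [0,-0.9,0],
    [-0.3,-0.9,0],
    [-0.5,-0.9,0],
    [-0.6,-0.9,0],
    [-0.6,-0.9,0],
    [-0.6,-0.9,0],
    [-0.6,-0.9,0.3],
    [-0.5,-0.9,0.5],
    [-0.3,-0.6,0.5],
    [0,0,0]
  ],
  "hand": [1,1,1,1,0,-0.2,-0.2,-0.2,-0.2,-0.2,-0.2,-0.2,-0.2,-0.2]
}}

```text
clock: 12.58
position: [571.0, 40.9, 301.9]
ee_rot: [0.999, 0.05, -0.002, -0.001]
contact_force: [-0.3, -1.1, -0.7]
gripper_width: 51.6
grasp_force: 0.0
```

```bash
python3 - <<'E'
from h import *
s=arm.read_state();print(s["position"],s["ee_rot"],s["gripper_width"])
a=eyes.get_image("top");b=eyes.get_image("side")
cv2.imwrite("pics/c4.png",np.vstack([np.hstack([cv2.resize(a["frame"][170:250,290:370,::-1],(400,400),interpolation=cv2.INTER_CUBIC),cv2.resize(a["frame"][180:240,180:240,::-1],(400,400),interpolation=cv2.INTER_CUBIC)])
 ,cv2.resize(b["frame"][170:210,230:310,::-1],(400,200),interpolation=cv2.INTER_CUBIC).repeat(1,0) if 0 else np.hstack([cv2.resize(b["frame"][165:205,240:320,::-1],(400,200),interpolation=cv2.INTER_CUBIC),cv2.resize(b["frame"][245:275,235:295,::-1],(400,200),interpolation=cv2.INTER_CUBIC)])]))
for n,i in(("top",a),("side",b)):
    g=i["frame"].mean(2)
    r=nets.masks_of("spindle",i)
    if r:
        m=r[0]["region"];v,u=np.nonzero(m);print(n,r[0]["score"],r[0]["bbox"],"cen",ray(i,[[u.mean(),v.mean()]],20),cv2.minAreaRect(ray(i,np.c_[u,v],20).astype(np.float32)))
        w=g[m];t=cv2.fitLine(ray(i,np.c_[u,v],20).astype(np.float32),cv2.DIST_L2,0,.01,.01).ravel();print(np.arctan2(t[1],t[0]),np.arctan(t[1]/t[0]))
    for x in nets.masks_of("rest_center",i)[:2]: print("rest",x["score"],x["bbox"])
    P=np.nan
np.savez("last.npz",a=a["frame"],b=b["frame"],za=a["range_z"])
P=pts(a,np.ones((420,560),bool));m=(abs(P[:,0]-590)<70)&(abs(P[:,1]+170)<30)&(P[:,2]>22)&(P[:,2]<60)
for p in P[m][:80]:print(np.round(p).astype(int),end="")
E
```

```text
[571.03100685  40.87232722 301.88903332] [ 9.98748281e-01  4.99647417e-02 -2.23479439e-03 -6.32906862e-04] 51.62674743224702
top 0.61 [204.9, 200.4, 219.7, 226.2] cen [[557.58391632 202.62885405]] ((557.0699462890625, 202.42356872558594), (81.80345153808594, 25.457847595214844), 13.0093412399292)
0.20542641 0.20542641
rest 0.68 [302.6, 138.1, 381.5, 232.6]
side 0.56 [252.2, 257.2, 283.5, 267.4] cen [[561.82554187 212.89014734]] ((562.0994262695312, 212.15386962890625), (82.1447982788086, 43.36164093017578), 7.083662033081055)
0.20739457 0.20739457
rest 0.73 [238.1, 117.2, 299.3, 210.7]
[ 630 -177   42][ 630 -180   40][ 628 -157   40][ 629 -160   37][ 629 -163   36][ 630 -167   32][ 631 -170   28][ 629 -172   35][ 629 -175   34][ 629 -178   35][ 629 -180   35][ 629 -156   28][ 627 -158   33][ 625 -159   40][ 628 -164   31][ 627 -166   33][ 627 -169   33][ 627 -172   32][ 626 -174   37][ 624 -176   42][ 623 -179   44][ 626 -155   27][ 623 -156   40][ 622 -159   42][ 623 -163   36][ 624 -166   34][ 625 -170   28][ 625 -172   29][ 623 -174   35][ 622 -177   38][ 622 -180   38][ 624 -156   24][ 620 -156   38][ 619 -159   40][ 620 -162   38][ 622 -166   30][ 622 -169   31][ 621 -172   33][ 621 -175   32][ 621 -178   30][ 622 -181   25][ 621 -155   24][ 620 -158   28][ 619 -160   30][ 620 -163   28][ 620 -167   27][ 620 -179   22][ 564 -179   34][ 564 -181   35][ 563 -183   40][ 563 -187   38][ 564 -163   24][ 561 -163   40][ 561 -166   40][ 562 -170   36][ 562 -173   34][ 563 -177   28][ 562 -179   33][ 561 -181   35][ 560 -183   39][ 560 -186   40][ 561 -162   28][ 558 -163   41][ 559 -167   35][ 559 -170   35][ 560 -173   28][ 559 -176   31][ 558 -178   35][ 559 -181   33][ 557 -183   42][ 557 -186   40][ 558 -162   29][ 556 -163   38][ 555 -166   42][ 555 -169   40][ 557 -173   31][ 557 -176   29][ 556 -178   32][ 555 -180   37][ 556 -184   32]
```

View pics/c4.png

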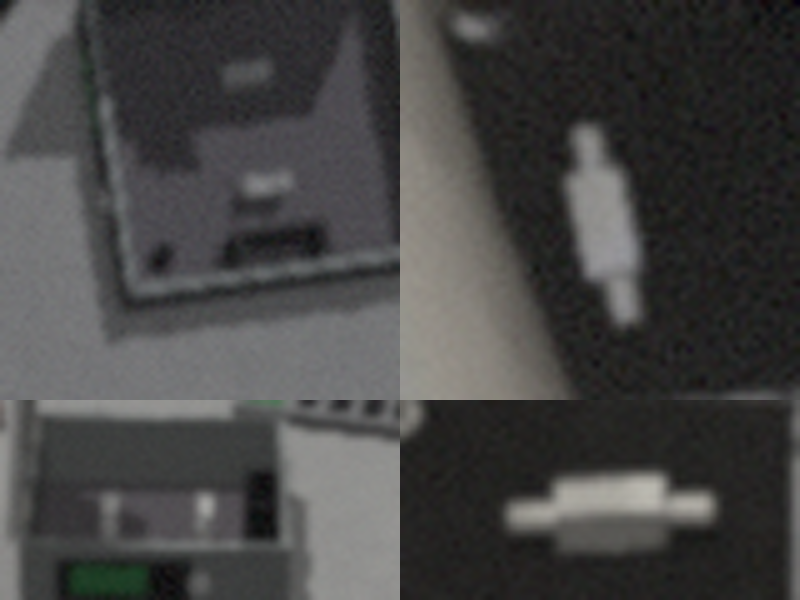

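```bash
python3 - <<'E'
from h import *
a=eyes.get_image("top");b=eyes.get_image("side")
R=ray(a,[[339.1,184.1],[342.9,206.5]],38);print("rest",R,R.mean(0))
c=np.array([[565,175],[622,165],[640,270],[585,283],[586,125],[628,325]],float);c=np.c_[(c[:,0]-400)/6.667+179.5,c[:,1]/6.667+179.5]
B=ray(a,c[:4],25);J=ray(a,c[4:],17);print("body",B,B.mean(0),"J",J,J.mean(0),np.arctan2(*(J[0]-J[1])[::-1]))
c=np.array([[553,480],[667,473],[668,515],[556,517]],float);B=ray(b,np.c_[(c[:,0]-400)/6.667+234.5,(c[:,1]-400)/6.667+244.5],25);print("sidebody",B,B.mean(0))
for n in("lid",):
    for i in(a,b):
        P=pts(i,nets.masks_of(n,i)[0]["region"]);P=P[(P[:,2]>80)&(P[:,2]<245)];x=(P[:,:2]-[680,-161])@[.9954,.0958];f=np.polyfit(P[:,2],x,1,);print("lid slope",f,np.pi/2+np.arctan(f[0]))
E
```

```text
rest [[ 625.23555491 -168.59614388]
 [ 559.47856202 -174.61928812]] [ 592.35705846 -171.607716  ]
body [[582.08716553 219.11839086]
 [585.38164323 194.6631804 ]
 [539.27608897 187.48788703]
 [534.70865199 210.91862372]] [560.36338743 203.0470205 ] J [[605.6239138  211.38139638]
 [517.1340518  194.15838703]] [561.3789828  202.76989171] 0.19222928375407505
sidebody [[587.2257684  197.28731079]
 [539.44131101 186.59870217]
 [535.79303915 214.01935334]
 [582.42718773 221.1359604 ]] [561.22182657 204.76033167]
lid slope [-0.12731995 12.98560778] 1.444157730004668
lid slope [-0.14803471 20.25756037] 1.423828971873941
```

Spindle centre is about (561,204) at yaw 0.19; the rest centre is about (592,-172), with its axis along the case. The lid leans at 1.43 rad, so I'll push it further back for clearance.

{"fn": "apply_moves", "kwargs": {
  "delta_rot": [
    [0,0,0],
    [0,0,0],
    [0,0,0],
    [0,0,0],
    [0,0,0],
    [0,0,0],
    [0,0,0],
    [0,0,0],
    [0,0,0],
    [0,0,0],
    [0,0,0],
    [0,0,0],
    [0,0,0],
    [0,0,0],
    [0,0,0],
    [0,0,0],
    [0,0,0],
    [0,0,0],
    [0,0,0]
  ],
  "xyz": [
    [0.2,0.7,0],
    [0.2,0.9,0],
    [0.2,0.9,0.1],
    [0.2,0.9,0.4],
    [0.1,0.9,0.4],
    [0.1,0.9,0.4],
    [0,0.9,0.4],
    [0,0.9,0.4],
    [0,0.9,0.4],
    [0,0.5,0.2],
    [0,0,0],
    [0.3,0,0],
    [0.4,0,0],
    [0.4,0,0],
    [0.4,0,0],
    [0.4,0,0],
    [0.4,0,0],
    [0.3,0,0],
    [0,0,0]
  ],
  "hand": [1,1,1,1,1,1,1,1,1,1,1,1,1,1,1,1,1,1,1]
}}

```text
clock: 14.67
position: [686.3, -160.6, 236.4]
ee_rot: [0.999, 0.049, 0.001, 0.0]
contact_force: [0.2, 1.0, -0.3]
gripper_width: 0.1
grasp_force: 0.0
```

{"fn": "apply_moves", "kwargs": {
  "delta_rot": [
    [0,0,0],
    [0,0,0],
    [0,0,0],
    [0,0,0],
    [0,0,0],
    [0,0,0],
    [0,0,0],
    [0,0,0],
    [0,0,0],
    [0,0,0],
    [0,0,0],
    [0,0,0],
    [0,0,0],
    [0,0,0],
    [0,0,0],
    [0,0,0],
    [0,0,0],
    [0,0,0],
    [0,0,-0.9],
    [0,0,0]
  ],
  "xyz": [
    [-0.8,0,0],
    [-0.9,0,-0.2],
    [-0.9,-0.9,0],
    [-0.9,-0.9,0],
    [-0.1,-0.9,0],
    [0,-0.9,0],
    [0,-0.9,0],
    [0,-0.9,0],
    [0,-0.9,0.5],
    [0,-0.9,0.6],
    [0,-0.9,0.6],
    [0,-0.9,0.7],
    [0,-0.9,0.7],
    [0,-0.9,0.7],
    [0,-0.9,0.7],
    [0,-0.9,0.7],
    [0,-0.9,0.7],
    [0,-0.9,0.7],
    [0,-0.6,0.3],
    [0,0,0]
  ],
  "hand": [1,1,0,-0.2,-0.2,-0.2,-0.2,-0.2,-0.2,-0.2,-0.2,-0.2,-0.2,-0.2,-0.2,-0.2,-0.2,-0.2,-0.2,-0.2]
}}

```text
clock: 16.33
position: [557.6, 205.1, 67.2]
ee_rot: [0.995, 0.098, -0.001, 0.0]
contact_force: [0.6, -0.6, 1.0]
gripper_width: 51.1
grasp_force: 0.0
```

```bash
python3 - <<'E'
from h import *
s=arm.read_state();print(s["position"],s["ee_rot"],s["gripper_width"],s["clock"])
a=eyes.get_image("top");b=eyes.get_image("side")
print(proj(b,s["position"]),proj(b,[561,204,14]))
cv2.imwrite("pics/c5.png",np.hstack([cv2.resize(b["frame"][205:285,220:320,::-1],(500,400),interpolation=cv2.INTER_CUBIC),cv2.resize(b["frame"][110:210,230:305,::-1],(300,400),interpolation=cv2.INTER_CUBIC)]))
P=pts(b,nets.masks_of("lid",b)[0]["region"]);P=P[(P[:,2]>80)&(P[:,2]<245)];x=(P[:,:2]-[680,-161])@[.9954,.0958];f=np.polyfit(P[:,2],x,1);print("lid",np.pi/2+np.arctan(f[0]))
E
```

```text
[557.63606623 205.09867327  67.19224466] [ 9.95157495e-01  9.82873593e-02 -9.91739955e-04  4.14898726e-04] 51.1455154201249 16.3333
[267.39582057 247.39407936] [266.27743515 261.72957546]
lid 1.5983279341941545
```

View pics/c5.png

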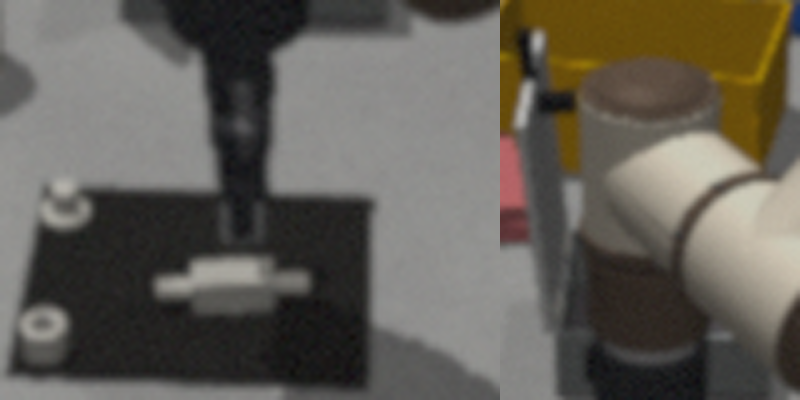

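{"fn": "apply_moves", "kwargs": {
  "delta_rot": [
    [0,0,0],
    [0,0,0],
    [0,0,0],
    [0,0,0],
    [0,0,0],
    [0,0,0],
    [0,0,0],
    [0,0,0],
    [0,0,0],
    [0,0,0]
  ],
  "xyz": [
    [0.15,0.05,0.6],
    [0,0,0.8],
    [0,0,0.6],
    [0,0,0.3],
    [0,0,0.16],
    [0,0,0],
    [0,0,0],
    [0,0,0],
    [0,0,0],
    [0,0,0]
  ],
  "hand": [-0.2,-0.2,-0.2,-0.2,-0.2,1,1,1,1,1]
}}

```text
clock: 17.32
position: [563.6, 202.5, 8.8]
ee_rot: [0.995, 0.095, 0.001, -0.0]
contact_force: [0.6, -0.6, 5.6]
gripper_width: 20.5
grasp_force: 62.2
```

{"fn": "apply_moves", "kwargs": {
  "delta_rot": [
    [0,0,0],
    [0,0,0],
    [0,0,0],
    [0,0,0],
    [0,0,0],
    [0,0,0.91],
    [0,0,0],
    [0,0,0],
    [0,0,0],
    [0,0,0],
    [0,0,0],
    [0,0,0],
    [0,0,0],
    [0,0,0]
  ],
  "xyz": [
    [0,0,-0.1],
    [0,0,-0.3],
    [0,0,-0.6],
    [0,0,-0.9],
    [0,0,-0.9],
    [0,0,-0.9],
    [0,0,-0.9],
    [0,0,-0.9],
    [0,0.4,0],
    [0,0.6,0],
    [0,0.6,0],
    [0,0.3,0],
    [0,0,0],
    [0,0,0]
  ],
  "hand": [1,1,1,1,1,1,1,1,1,1,1,1,1,1]
}}

```text
clock: 18.48
position: [566.9, 153.5, 143.7]
ee_rot: [0.999, 0.047, -0.001, 0.0]
contact_force: [0.2, 0.2, -1.8]
gripper_width: 20.6
grasp_force: 61.4
```

```bash
python3 - <<'E'
from h import *
s=arm.read_state();p=s["position"];print(p,s["ee_rot"],s["gripper_width"],s["clock"])
b=eyes.get_image("side");u,v=proj(b,p).astype(int);print(proj(b,p),proj(b,p+[0,0,5.2]))
print(u-40,v-30)
cv2.imwrite("pics/c6.png",cv2.resize(b["frame"][v-30:v+30,u-40:u+40,::-1],(800,600),interpolation=cv2.INTER_CUBIC))
for r in nets.masks_of("spindle",b)[:2]:
    P=pts(b,r["region"]);print(r["score"],r["bbox"],np.percentile(P,[2,50,98],axis=0).round(),P.mean(0))
E
```

```text
[566.93620592 153.53794135 143.69217713] [ 9.98899867e-01  4.68822308e-02 -9.68157168e-04  4.16918005e-04] 20.64524512785131 18.4833
[266.46668836 214.0683818 ] [266.46422499 212.52803883]
226 184
0.47 [253.8, 208.7, 283.7, 218.6] [[526. 144. 138.]
 [551. 161. 152.]
 [601. 169. 161.]] [558.41445747 159.41024012 151.25714793]
0.4 [231.6, 117.5, 297.1, 209.7] [[ 504. -368.   -0.]
 [ 645. -142.   47.]
 [ 737.  144.  261.]] [ 620.21732196 -148.9700419    75.81132247]
```

View pics/c6.png

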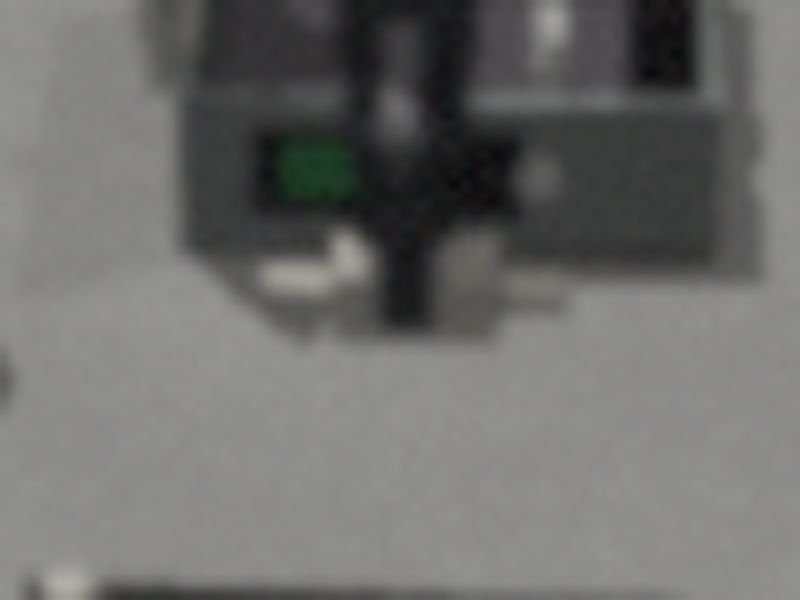

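{"fn": "apply_moves", "kwargs": {
  "delta_rot": [
    [0,0,0],
    [0,0,0],
    [0,0,0],
    [0,0,0],
    [0,0,0],
    [0,0,0],
    [0,0,0],
    [0,0,0],
    [0,0,0],
    [0,0,0],
    [0,0,0],
    [0,0,0],
    [0,0,0],
    [0,0,0],
    [0,0,0],
    [0,0,0],
    [0,0,0],
    [0,0,0],
    [0,0,0],
    [0,0,0]
  ],
  "xyz": [
    [0,0.4,0],
    [0,0.7,0],
    [0,0.9,0],
    [0,0.9,0],
    [0,0.9,0],
    [0,0.9,0],
    [0,0.9,0],
    [0,0.9,0],
    [0,0.9,0],
    [0,0.9,0],
    [0,0.9,0],
    [0,0.9,0],
    [0,0.9,0],
    [-0.06,0.9,0],
    [-0.06,0.7,0],
    [0,0.45,0.4],
    [0,0,0.6],
    [0,0,0.4],
    [0,0,0],
    [0,0,0]
  ],
  "hand": [1,1,1,1,1,1,1,1,1,1,1,1,1,1,1,1,1,1,1,1]
}}

```text
clock: 20.25
position: [594.9, -169.9, 108.7]
ee_rot: [0.999, 0.048, -0.001, -0.0]
contact_force: [-0.1, -0.9, -0.6]
gripper_width: 20.6
grasp_force: 61.4
```

{"fn": "apply_moves", "kwargs": {
  "delta_rot": [
    [0,0,0],
    [0,0,0],
    [0,0,0],
    [0,0,0],
    [0,0,0],
    [0,0,0],
    [0,0,0],
    [0,0,0]
  ],
  "xyz": [
    [-0.02,0.06,0.5],
    [0,0,0.7],
    [0,0,0.6],
    [0,0,0.4],
    [0,0,0.2],
    [0,0,0.1],
    [0,0,0],
    [0,0,0]
  ],
  "hand": [1,1,1,1,1,1,1,1]
}}

```text
clock: 20.92
position: [595.8, -171.8, 48.2]
ee_rot: [0.999, 0.048, 0.001, 0.0]
contact_force: [0.4, 0.1, -1.6]
gripper_width: 20.4
grasp_force: 61.4
```

{"fn": "apply_moves", "kwargs": {
  "delta_rot": [
    [0,0,0],
    [0,0,0],
    [0,0,0],
    [0,0,0],
    [0,0,0]
  ],
  "xyz": [
    [-0.05,0,0.2],
    [0,0,0.16],
    [0,0,0.04],
    [0,0,0],
    [0,0,0]
  ],
  "hand": [1,1,1,1,1]
}}

```text
clock: 21.33
position: [593.8, -172.0, 37.3]
ee_rot: [0.999, 0.048, -0.0, 0.0]
contact_force: [-0.4, 1.1, -1.2]
gripper_width: 20.6
grasp_force: 61.4
```

{"fn": "apply_moves", "kwargs": {
  "delta_rot": [
    [0,0,0],
    [0,0,0],
    [0,0,0],
    [0,0,0],
    [0,0,0]
  ],
  "xyz": [
    [0,0,0.04],
    [0,0,0.04],
    [0,0,0.03],
    [0,0,0],
    [0,0,0]
  ],
  "hand": [1,1,1,1,1]
}}

```text
clock: 21.75
position: [593.9, -171.9, 34.8]
ee_rot: [0.999, 0.048, 0.0, 0.0]
contact_force: [-0.0, -0.0, 0.2]
gripper_width: 20.3
grasp_force: 61.7
```

{"fn": "apply_moves", "kwargs": {
  "delta_rot": [
    [0,0,0],
    [0,0,0],
    [0,0,0],
    [0,0,0]
  ],
  "xyz": [
    [0,0,0.04],
    [0,0,0.03],
    [0,0,0],
    [0,0,0]
  ],
  "hand": [1,1,1,1]
}}

```text
clock: 22.08
position: [594.1, -171.9, 34.6]
ee_rot: [0.999, 0.048, 0.0, 0.0]
contact_force: [-3.1, 2.1, 9.3]
gripper_width: 20.2
grasp_force: 62.7
```

{"fn": "apply_moves", "kwargs": {
  "delta_rot": [
    [0,0,0],
    [0,0,0],
    [0,0,0],
    [0,0,0],
    [0,0,0],
    [0,0,0],
    [0,0,0],
    [0,0,0],
    [0,0,0],
    [0,0,0],
    [0,0,0],
    [0,0,0],
    [0,0,0],
    [0,0,0],
    [0,0,0],
    [0,0,0],
    [0,0,0],
    [0,0,0]
  ],
  "xyz": [
    [0,0,0],
    [0,0,0],
    [0,0,0],
    [0,0,0],
    [0,0,-0.2],
    [0,0,-0.5],
    [0,0,-0.9],
    [0,0,-0.9],
    [0,0,-0.9],
    [0,0,-0.9],
    [0,0,-0.9],
    [0,-0.9,-0.9],
    [0,-0.9,-0.9],
    [0,-0.9,-0.9],
    [0,-0.9,-0.9],
    [0,-0.9,-0.9],
    [0,-0.9,-0.9],
    [0,-0.8,-0.2]
  ],
  "hand": [0.3,0.2,0.1,0,0,0,0,0,0,0,0,0,0,0,0,0,0,0]
}}

```text
clock: 23.58
position: [580.3, -16.6, 307.8]
ee_rot: [0.999, 0.048, 0.004, 0.0]
contact_force: [0.9, -0.9, 0.6]
gripper_width: 42.6
grasp_force: 0.0
```

```bash
python3 - <<'E'
from h import *
s=arm.read_state();p=s["position"];print(p,s["ee_rot"],s["gripper_width"],s["clock"])
a=eyes.get_image("top");b=eyes.get_image("side")
cv2.imwrite("pics/c7.png",np.hstack([cv2.resize(i["frame"][y:y+60,x:x+60,::-1],(400,400),interpolation=cv2.INTER_CUBIC) for i,x,y in((a,310,165),(b,245,160))]))
for i in(a,b):
  for r in nets.masks_of("spindle",i)[:1]:
    P=pts(i,r["region"]);print(r["score"],r["bbox"],np.percentile(P,[2,50,98],axis=0).round(),P.mean(0))
  P=pts(i,nets.masks_of("lid",i)[0]["region"]);P=P[(P[:,2]>80)&(P[:,2]<245)];x=(P[:,:2]-[680,-161])@[.9954,.0958];f=np.polyfit(P[:,2],x,1);print("lid",np.pi/2+np.arctan(f[0]),f)
print(proj(b,[673,-161,270]))
E
```

```text
[580.34819424 -16.63066912 307.82932664] [9.98835679e-01 4.80692036e-02 4.07862849e-03 5.15028387e-05] 42.55917880965704 23.5833
0.7 [335.8, 182.5, 352.6, 210.9] [[ 551. -189.    6.]
 [ 589. -171.   48.]
 [ 627. -160.   54.]] [ 589.24639314 -171.49773944   44.82992107]
lid 1.628133032358126 [0.05739962 0.8853429 ]
0.58 [259.3, 183.2, 286.2, 187.2] [[ 556. -180.   26.]
 [ 594. -163.   43.]
 [ 633. -153.   54.]] [ 594.83249192 -165.06896647   42.04013859]
lid 1.6055098783102815 [0.0347275  7.78939081]
[246.38919533 123.7642502 ]
```

View pics/c7.png

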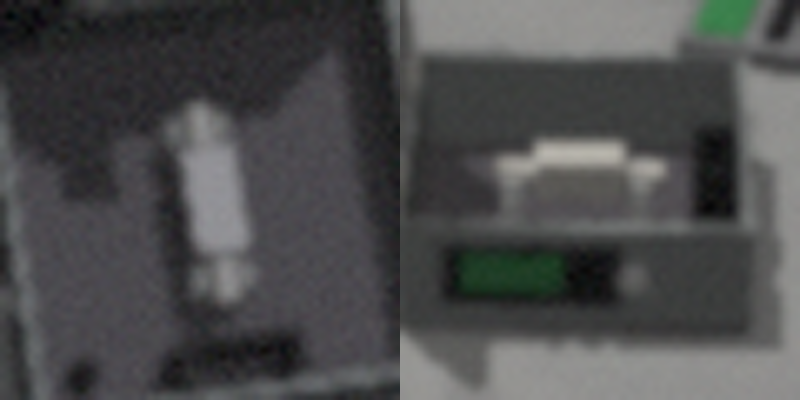

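The spindle lies level with its journals in both rests: top view (215,200), side view (580,165). Next I close the lid, pushing it from behind with shut fingers.

{"fn": "apply_moves", "kwargs": {
  "delta_rot": [
    [0,0,0],
    [0,0,0],
    [0,0,0],
    [0,0,0],
    [0,0,0],
    [0,0,0],
    [0,0,0],
    [0,0,0],
    [0,0,0],
    [0,0,0],
    [0,0,0],
    [0,0,0],
    [0,0,0],
    [0,0,0],
    [0,0,0],
    [0,0,0],
    [0,0,0],
    [0,0,0]
  ],
  "xyz": [
    [0.5,0,0],
    [0.9,0,0],
    [0.9,0,0],
    [0.9,0,0],
    [0.9,0,0],
    [0.9,0,0],
    [0.64,0.4,0],
    [0,0.9,0],
    [0,0.9,0],
    [0,0.9,0],
    [0,0.9,0],
    [0,0.9,0],
    [0,0.9,0],
    [0,0.4,0.5],
    [0,0,0.9],
    [0,0,0.9],
    [0,0,0.4],
    [0,0,0]
  ],
  "hand": [1,1,1,1,1,1,1,1,1,1,1,1,1,1,1,1,1,1]
}}

```text
clock: 25.38
position: [732.2, -158.5, 229.9]
ee_rot: [0.999, 0.047, -0.004, -0.001]
contact_force: [-0.7, 0.4, -1.1]
gripper_width: 0.5
grasp_force: 0.0
```

```bash
python3 - <<'E'
from h import *
s=arm.read_state();p=s["position"];print(p,s["clock"])
lx=(p[:2]-[680,-161])@[.9954,.0958];print(lx)
th=np.linspace(1.62,0.12,28);x=-170*np.cos(th)+8*np.sin(th)+11;z=62+170*np.sin(th)+8*np.cos(th)
X=np.r_[lx,x];Z=np.r_[p[2],z];print(x[0],z[0],x[-1],z[-1]);print(np.round(np.c_[np.diff(X),0*x,-np.diff(Z)]/25,2).tolist())
E
```

```text
[ 732.19898469 -158.5409214   229.94966399] 25.3833
52.19444909232939
27.351567673173186 231.40078581467571 -156.81977043684591 90.29354432594721
[[-0.99, 0.0, -0.06], [-0.38, 0.0, -0.03], [-0.38, 0.0, -0.0], [-0.38, -0.0, 0.02], [-0.38, -0.0, 0.04], [-0.37, -0.0, 0.06], [-0.37, -0.0, 0.08], [-0.36, -0.0, 0.1], [-0.36, -0.0, 0.12], [-0.35, -0.0, 0.14], [-0.34, -0.0, 0.16], [-0.33, -0.0, 0.18], [-0.32, -0.0, 0.2], [-0.31, -0.0, 0.21], [-0.3, -0.0, 0.23], [-0.29, -0.0, 0.25], [-0.27, -0.0, 0.26], [-0.26, -0.0, 0.28], [-0.24, -0.0, 0.29], [-0.23, -0.0, 0.3], [-0.21, -0.0, 0.32], [-0.19, -0.0, 0.33], [-0.17, -0.0, 0.34], [-0.15, -0.0, 0.35], [-0.13, -0.0, 0.35], [-0.11, -0.0, 0.36], [-0.09, -0.0, 0.37], [-0.07, -0.0, 0.37]]
```

{"fn": "apply_moves", "kwargs": {
  "delta_rot": [
    [0,0,0],
    [0,0,0],
    [0,0,0],
    [0,0,0],
    [0,0,0],
    [0,0,0],
    [0,0,0],
    [0,0,0],
    [0,0,0],
    [0,0,0],
    [0,0,0],
    [0,0,0],
    [0,0,0],
    [0,0,0],
    [0,0,0]
  ],
  "xyz": [
    [-0.5,0,-0.06],
    [-0.49,0,0],
    [-0.38,0,-0.03],
    [-0.38,0,0],
    [-0.38,0,0.02],
    [-0.38,0,0.04],
    [-0.37,0,0.06],
    [-0.37,0,0.08],
    [-0.36,0,0.1],
    [-0.36,0,0.12],
    [-0.35,0,0.14],
    [-0.34,0,0.16],
    [-0.33,0,0.18],
    [-0.32,0,0.2],
    [-0.31,0,0.21]
  ],
  "hand": [1,1,1,1,1,1,1,1,1,1,1,1,1,1,1]
}}

```text
clock: 26.63
position: [594.8, -171.9, 206.4]
ee_rot: [0.999, 0.048, 0.002, 0.0]
contact_force: [0.1, 0.2, 0.4]
gripper_width: -0.2
grasp_force: 0.1
```

{"fn": "apply_moves", "kwargs": {
  "delta_rot": [
    [0,0,0],
    [0,0,0],
    [0,0,0],
    [0,0,0],
    [0,0,0],
    [0,0,0],
    [0,0,0],
    [0,0,0],
    [0,0,0],
    [0,0,0]
  ],
  "xyz": [
    [-0.3,0,0.23],
    [-0.29,0,0.25],
    [-0.27,0,0.26],
    [-0.26,0,0.28],
    [-0.24,0,0.29],
    [-0.23,0,0.3],
    [-0.21,0,0.32],
    [-0.19,0,0.33],
    [-0.17,0,0.34],
    [0,0,0]
  ],
  "hand": [1,1,1,1,1,1,1,1,1,1]
}}

```text
clock: 27.47
position: [538.4, -176.9, 137.5]
ee_rot: [0.999, 0.047, -0.002, -0.001]
contact_force: [-0.3, 0.8, -0.1]
gripper_width: 0.2
grasp_force: 0.0
```

```bash
python3 - <<'E'
from h import *
b=eyes.get_image("side")
for r in nets.masks_of("lid",b)[:1]:
    P=pts(b,r["region"]);print(r["score"],np.percentile(P,[2,50,98],axis=0).round())
    P=P[(P[:,2]>70)];x=(P[:,:2]-[680,-161])@[.9954,.0958];f=np.polyfit(x,P[:,2],1);print(np.arctan(-f[0]),f)
E
```

```text
0.93 [[ 490. -256.   69.]
 [ 595. -157.  100.]
 [ 683.  -76.  135.]]
0.3288106569787435 [-0.34119653 71.26314385]
```

{"fn": "apply_moves", "kwargs": {
  "delta_rot": [
    [0,0,0],
    [0,0,0],
    [0,0,0],
    [0,0,0],
    [0,0,0],
    [0,0,0],
    [0,0,0],
    [0,0,0],
    [0,0,0],
    [0,0,0],
    [0,0,0],
    [0,0,0],
    [0,0,0],
    [0,0,0]
  ],
  "xyz": [
    [-0.3,0,0.2],
    [-0.3,0,0.3],
    [-0.2,0,0.3],
    [-0.1,0,0.3],
    [0,0,0.3],
    [0,0,0.3],
    [0,0,0.3],
    [0,0,0.3],
    [0,0,0.2],
    [0,0,0.15],
    [0,0,0.1],
    [0,0,0.1],
    [0,0,0.1],
    [0,0,0]
  ],
  "hand": [1,1,1,1,1,1,1,1,1,1,1,1,1,1]
}}

```text
clock: 28.73
position: [517.2, -179.5, 65.4]
ee_rot: [0.999, 0.048, -0.001, 0.0]
contact_force: [-3.1, 1.1, 3.0]
gripper_width: -0.3
grasp_force: 1.4
```

{"fn": "apply_moves", "kwargs": {
  "delta_rot": [
    [0,0,0],
    [0,0,0],
    [0,0,0],
    [0,0,0],
    [0,0,0]
  ],
  "xyz": [
    [0,0,0.08],
    [0,0,0.08],
    [0,0,0.06],
    [0,0,0],
    [0,0,0]
  ],
  "hand": [1,1,1,1,1]
}}

```text
clock: 29.15
position: [517.6, -179.4, 62.1]
ee_rot: [0.999, 0.048, -0.001, 0.0]
contact_force: [-7.2, 0.6, 14.6]
gripper_width: -0.1
grasp_force: 7.2
```

At the hard stop (14.6 N); now let go and check.

{"fn": "apply_moves", "kwargs": {
  "delta_rot": [
    [0,0,0],
    [0,0,0],
    [0,0,0],
    [0,0,0],
    [0,0,0],
    [0,0,0],
    [0,0,0],
    [0,0,0],
    [0,0,0],
    [0,0,0],
    [0,0,0],
    [0,0,0],
    [0,0,0],
    [0,0,0],
    [0,0,0]
  ],
  "xyz": [
    [0,0,-0.2],
    [0,0,-0.3],
    [0,0,-0.5],
    [0,0,-0.9],
    [0,0,-0.9],
    [0,0,-0.9],
    [0,0,-0.9],
    [0,0,-0.9],
    [0,-0.9,0],
    [0,-0.9,0],
    [0,-0.9,0],
    [0,-0.9,0],
    [0,-0.9,0],
    [0,-0.6,0],
    [0,0,0]
  ],
  "hand": [1,1,1,1,1,1,1,1,1,1,1,1,1,1,1]
}}

```text
clock: 30.4
position: [506.7, -49.8, 198.3]
ee_rot: [0.999, 0.049, 0.001, -0.0]
contact_force: [-0.7, 0.4, 0.4]
gripper_width: 0.1
grasp_force: 0.0
```

```bash
python3 - <<'E'
from h import *
b=eyes.get_image("side");a=eyes.get_image("top")
for i in(a,b):
  r=nets.masks_of("lid",i)[0]
  P=pts(i,r["region"]);P=P[(P[:,2]>60)&(P[:,2]<120)];x=(P[:,:2]-[680,-161])@[.9954,.0958];f=np.polyfit(x,P[:,2],1);print(np.arctan(-f[0]),f)
save(b,"end.png")
E
```

```text
-0.00011874340364874661 [1.18743404e-04 6.91488908e+01]
-0.0019910850086323996 [1.99108764e-03 6.87139803e+01]
```

View pics/end.png

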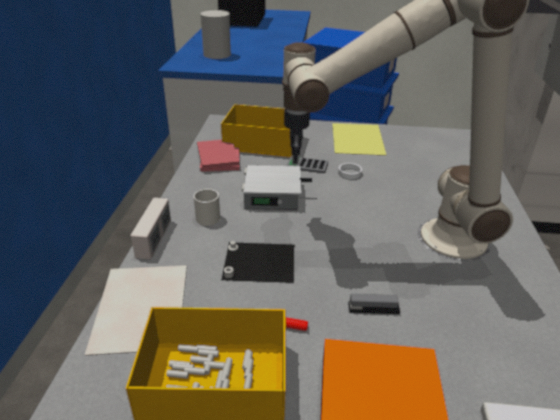

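The lid at (273,180) is flat shut (angle 0) and the bystanders are in place.

```bash
python3 -c "
from bench import arm
print(arm.job_done())"
```

```text
the job is handed in; nothing more can be done
None
```

The spindle lies in both V-rests and the lid is latched shut over it (measured angle about 0 after letting go); the bystanders look unmoved, and the job was handed in at about 30 s.

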